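# Refit the grinder hopper to its mark and re-zero the grind dial

## Task

The coffee grinder has just been cleaned: screw its hopper down clockwise until the hopper's wing stands between the two white lines at the front of the grinder; the thread does not stop there, so do not wind it well past them. Then re-zero the grind dial: turn it clockwise to its stop and set it exactly four clicks back. Let go and leave everything else standing where it is.

Things in the scene. Friction and masses are not known exactly. Their poses are not given: they have to be found in the camera images.
- grinder: grey coffee grinder, fixed to the cabinet top: 240 mm along its x, 150 mm along its y; its flat aluminium deck is 190 mm above the cabinet top. Front (overhanging head, chute, cup) = its -x side. Origin at the centre of its underside, z up. The hopper stands on the front half of the deck, the grind dial on the rear half, 127 mm behind the hopper's axis.
- hopper_axis (a point): the hopper's upright turning axis, at deck height; axes are the grinder's (-x to its front). The hopper is a low smoky cup with black foot and flat wooden lid, 108 mm across, lid top 65 mm above the deck, with one black fin, the wing, sticking out radially and turning with it.
- mark (a point): on the deck at its front edge, midway between the two white index lines (each 4 mm wide, centred 11.5 mm either side of this point); 62 mm in front of the hopper's axis. The wing stands over this point when the hopper is set.
- wing (a point): on the wing, mid-thickness and mid-height, 66 mm from the hopper's axis, 38 mm above the deck when set. Its -x axis points radially outward. The wing is 12 mm thick, reaches from the cup to 80 mm from the axis, from 16 to 60 mm above the deck when set (up to 3 mm higher while unscrewed), and has a white line along its top.
- hopper (a joint): turn of the hopper on its thread, rad: 0 = wing at the mark, negative = unscrewed (wing counter-clockwise of the mark from above). Grows as it is screwed clockwise, sinking 10 mm a turn. No stop at 0: the thread goes on and jams at +0.9. Stiff (0.22 N m, some 4 N at the wing); stays where it is left.
- dial_axis (a point): the grind dial's upright turning axis, at deck height; axes are those of the grinder. The black dial is a round skirt, 52 mm across and 11 mm tall, carrying an upright bar grip; its top is 44 mm above the deck
- dial_grip (a point): centre of the dial's bar grip, on the dial's axis, 31 mm above the deck. The bar is 46 mm long (along this point's x axis), 14 mm thick (along its y axis), and stands from 11 to 44 mm above the deck. +x points to the end with the white pointer line. These axes turn with the dial.
- dial (a joint): turn of the grind dial, rad: 0 = clockwise stop (pointer at the large red dot, on the grinder's -y side), growing counter-clockwise from above, up to 2.09. A sprung detent clicks every 15 degrees (0.262 rad), also at 0; a black dot on the deck marks each click. It takes under 0.1 N m and settles into the nearest click when let go.
- kettle_base: round white kettle base, 164 mm across, 20 mm tall, fixed; origin at the centre of its underside
- kettle: white electric kettle standing on its base, about 156 mm across and 200 mm tall, handle on its +x side, spout on its -x side; origin at the centre of its underside. A bystander.
- jar: glass jar closed by an aluminium twist cap, 90 mm across, 128 mm tall; origin at the centre of its underside. A bystander.
- bowl: pale ceramic bowl, 144 mm across the rim, 55 mm tall; origin at the centre of its underside. A bystander.
- mug: blue mug, 82 mm across, 92 mm tall, handle on its +y side; origin at the centre of its underside. A bystander.
- spoon: wooden spoon, 240 mm long, lying along its x axis. A bystander.
- brush: small grinder cleaning brush, 170 mm long, lying along its x axis. A bystander.
- grounds_cup: open steel cup, 56 mm across, 55 mm tall, standing on the grinder's foot under the chute; origin at the centre of its underside. A bystander.

How it is judged (in metres and radians):
On the way, in this order (a step that is already met when the one before it is completed fails the run):
1. the hopper is screwed down so that its wing is at the mark (within 0.10 rad) (value of joint hopper between -0.1 and 0.1 rad and velocity of joint hopper below 0.05 rad/s), for 0.2 s.
2. the grind dial has been turned clockwise to its stop (within 0.06 rad) (value of joint dial below 0.06 rad), for 0.1 s.
At the end, for the whole second after the job is handed in: The wing stands at the mark (hopper within 0.10 rad of 0), the dial rests in the fourth click from its stop (1.047 rad, within 0.09), and no bystander has moved more than 40 mm (value of joint hopper between -0.1 and 0.1 rad and value of joint dial between 0.957198 and 1.1372 rad and velocity of joint dial between -0.1 and 0.1 rad/s and distance of each of kettle, jar, bowl, mug, spoon, brush, grounds_cup from where it was at the start of the episode below 0.04 m); the robot touches nothing.
It fails at once if the hopper is wound more than 0.35 rad (20 degrees) past the mark (value of joint hopper above 0.35 rad).
It fails at once if a bystander is moved by more than 40 mm (distance of any of kettle, jar, bowl, mug, spoon, brush, grounds_cup from where it was at the start of the episode above 0.04 m).
It also fails if it takes over 61 s, if anything falls off the work surface, if the arm or the gripper's body presses on something with over 40 N, if the wrist force passes 120 N, or if a joint passes its speed limit or range.

## Robot

A 6-joint arm with a two-finger parallel gripper is mounted at the origin on the work surface. World frame = base frame: x ahead of the robot, y to its left, z up, the work surface at z = 0. Lengths are in mm, angles in rad, forces in N, time in s.
With the tool pointing down it reaches from about 350 to 850 mm from the base axis. Payload 8.1 kg.
Tool frame: the origin (TCP) lies midway between the tips of the shut fingers; the grasp point (between the pads) lies 19 mm behind it (r.tcp_to_grasp is the distance from the TCP to the grasp point, in mm); z points along the fingers, x is the direction in which the jaws open and shut, and the axes are right-handed (so a half turn about z gives the same grasp; the last joint's range is limited). The gripper opens to 85 mm and grips with 20 to 120 N. Pads are 22 mm wide; open, the fingers measure 114 mm over their backs; the gripper's body (76 mm by 85 mm) begins 54 mm behind the grasp point. The pads swing forward as they close: fully open they stand 13 mm farther back than shut.
Start: joints at [-0.085, 0.13, 1.488, -0, 1.523, -0.085], TCP at [600.004, 0.022, 231.292] pointing down, gripper open.
Joint ranges: [-2.96, 2.96], [-0.89, 2.26], [0.02, 2.5], [-1.34, 4.48], [0, 2.73], [-2.66, 2.66]. Speed limits (rad/s): [2.39, 2.39, 2.79, 3.14, 3.14, 3.14].

## Interface

Orientations are given as a unit quaternion [x, y, z, w].
In Python, from workcell import r, cams, job gives the robot as it stands.
- The arm moves only by the shell command python3 -m inch 'ROWS' [FORCE]. ROWS is a JSON object of lists of equal length, an entry for each row: "hand": the opening, from 0 (shut) to 1 (fully open); "slide": the shift along the tool's x, y, z in m, a list of three; "roll": the turn about the tool's z in degrees. A call has exactly 5 rows; each row shifts and turns the commanded pose from where the row before left it, along the tool's axes as they then stand; what a row does not reach is not made up. A row lasts 1/8 s, in which the tool goes at most 62.5 mm and 10.7 degrees, less where a joint would pass 70% of its speed; a pose out of reach is approached as far as the arm can. A call with a gripper value outside its range is refused whole. The fingers move at their own pace and stop on an object; FORCE is the grip in N (left out, the last holds). Time passes only in rows, so rows that do not move let the fingers close, or fill a call up. It gives the time, the measured TCP pose, the force and the opening at its end, in the units of the state.
- r.get_state(): the state, without advancing time (a new reading comes with each control period).
- cams.get_image(name): name is "scene" or "side" or "wrist"; returns (picture, depth): 400x640x3 uint8, red, green, blue; 400x640 float32, mm along the optical axis (not along the pixel's ray), 0 where there is no reading.
- cams.calibration(name): a dict with "K" (3x3 intrinsics, pixels), "R" (3x3) and "t" (3): a world point X has camera coordinates R X + t. Camera axes: x right, y down, z forward; pixel columns grow to the right and rows downward; lengths in mm; the calibration is good to about 2 mm. A picture is of the moment at which its call begins: read the wrist's pose just before it. calibration takes no time and is no camera call; for the wrist camera it gives the pose at the moment of the call.
- job.job_done(): hands the job in, once; it reports no verdict.
The state is a dict: "time": time; "joint_positions": joint angles; "joint_velocities": joint speeds; "effort": joint torques, N m; "ee_pos": TCP position; "orientation": TCP orientation; "force": force on the tool from outside, world axes, zero at the start; "wrist_torque": the same for the moment, N m; "finger_gap": finger opening in mm.
Only numpy, scipy, OpenCV 4.12 (cv2) and the standard library are available. Lean on these libraries where they do the work, as an engineer would, in place of code of your own. Each camera call takes 0.05 s, during which the arm holds its last target. There are 200 camera calls.

## Working session

There is one attempt and no reset: what is moved stays moved. The work goes in short steps, Python scripts to look and compute and a shell command to move; the robot and the scene stay as the last step left them, time stands still between calls to the robot, and variables do not carry over. Pictures are saved under pics/ and viewed, about 8 in all and at most 12, crops included, and the job is handed in when it is done.

```bash
mkdir -p pics; ls; python3 - <<'E'
from workcell import r,cams,job
import cv2,numpy as np
for n in ("scene","wrist"):
    im,d=cams.get_image(n); cv2.imwrite(f"pics/{n}0.png",im[:,:,::-1]); np.savez(f"{n}0.npz",im=im,d=d,**cams.calibration(n))
print(r.get_state(), r.tcp_to_grasp)
E
```

```text
pics
{'time': 0.1, 'joint_positions': array([-8.53877383e-02,  1.31124088e-01,  1.48918856e+00, -2.02057675e-05,
        1.52298835e+00, -8.54236007e-02]), 'joint_velocities': array([-0.00205746, -0.00274861, -0.00302531, -0.00069755, -0.00072274,
        0.00056134]), 'effort': array([ 1.52257860e-03, -5.70947063e+01, -5.01941299e+01, -1.80579236e-04,
        8.16394575e-03,  5.26326357e-05]), 'ee_pos': array([5.99498604e+02, 6.52271873e-02, 2.30316380e+02]), 'orientation': array([ 9.99999635e-01,  1.84226159e-05, -8.51919600e-04, -6.28083467e-05]), 'force': array([-1.07568066,  0.20712958, -0.75002116]), 'wrist_torque': array([0.05280083, 0.0546427 , 0.04995369]), 'finger_gap': 85.31806809751072} 18.700000000000003
```

View pics/scene0.png

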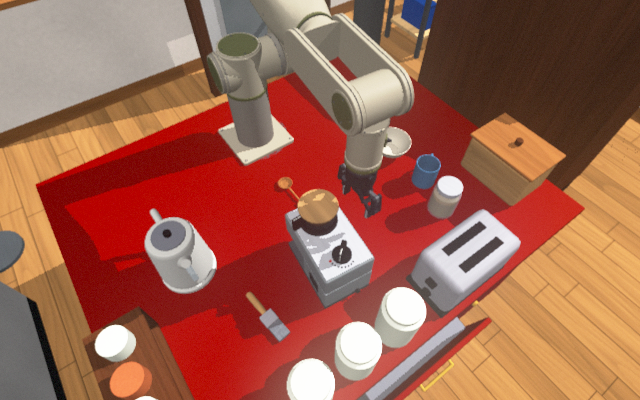

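View pics/wrist0.png

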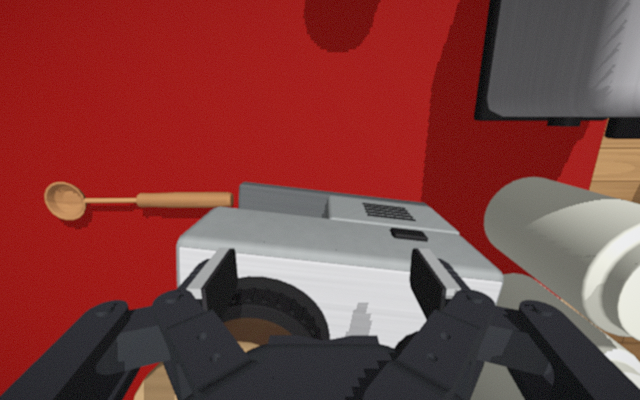

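The scene shows the grinder at about (330,250): hopper lid at (318,207), wing at (297,224), dial at (342,254). I'll enlarge it and pull points from the depth.

```bash
cat > h.py <<'E'
import numpy as np,cv2
from workcell import r,cams,job
def load(n): return np.load(n+".npz")
def shot(n,out):
    im,d=cams.get_image(n); np.savez(out+".npz",im=im,d=d,**cams.calibration(n)); return load(out)
def pt(f,u,v,z=None):
    """world point of pixel, by depth or by intersecting height z"""
    K,R,t=f["K"],f["R"],f["t"]; ray=R.T@np.linalg.solve(K,[u,v,1.]); c=-R.T@t
    s=f["d"][int(round(v)),int(round(u))] if z is None else (z-c[2])/ray[2]
    return c+s*ray
def crop(f,x0,y0,x1,y1,k,name):
    cv2.imwrite(f"pics/{name}.png",cv2.resize(f["im"][y0:y1,x0:x1,::-1],None,fx=k,fy=k,interpolation=cv2.INTER_CUBIC))
E
python3 - <<'E'
from h import *
f=load("scene0"); crop(f,270,180,390,310,4.6,"c1")
v,u=np.mgrid[170:310,260:390]; P=np.array([pt(f,a,b) for a,b in zip(u.ravel(),v.ravel())])
c=-f["R"].T@f["t"];print("cam",c)
z=P[:,2]
print(np.histogram(z,bins=np.arange(150,280,5)))
def rect(m,n):
    q=P[m]; print(n,m.sum(),np.median(q,0),cv2.minAreaRect(q[:,:2].astype(np.float32)))
m=(abs(z-190)<4); rect(m,"deck")
m=(abs(z-256)<4)&(np.hypot(P[:,0]-600,P[:,1])<250); rect(m,"lid"); print(cv2.minEnclosingCircle(P[m][:,:2].astype(np.float32)))
m=(abs(z-234)<4); rect(m,"dialtop+wing")
f=load("side0") if 0 else shot("side","side0")
cv2.imwrite("pics/side0.png",f["im"][:,:,::-1])
E
```

```text
cam [1018.12410856 -414.28056734 1085.38009358]
(array([  66,   71,  128,   83,   61,   93,  163,  663, 1956,   88,  195,
         51,  120,   57,   27,   26,   66,   67,   20,   20,   65,  809,
        350,   13,   15]), array([150, 155, 160, 165, 170, 175, 180, 185, 190, 195, 200, 205, 210,
       215, 220, 225, 230, 235, 240, 245, 250, 255, 260, 265, 270, 275]))
deck 2428 [ 641.09407448 -118.87991677  191.29008193] ((659.500244140625, -104.62963104248047), (148.23233032226562, 347.8265380859375), 83.42340850830078)
lid 861 [553.9463477  -95.46641945 258.44563291] ((570.42724609375, -62.37744140625), (202.89297485351562, 105.93939971923828), 54.94526290893555)
((597.5679931640625, -81.60881042480469), 101.67866516113281)
dialtop+wing 119 [ 673.34699968 -112.26274002  234.66398814] ((613.0576782226562, -123.43572235107422), (156.7679443359375, 52.600059509277344), 17.97866439819336)
```

View pics/c1.png

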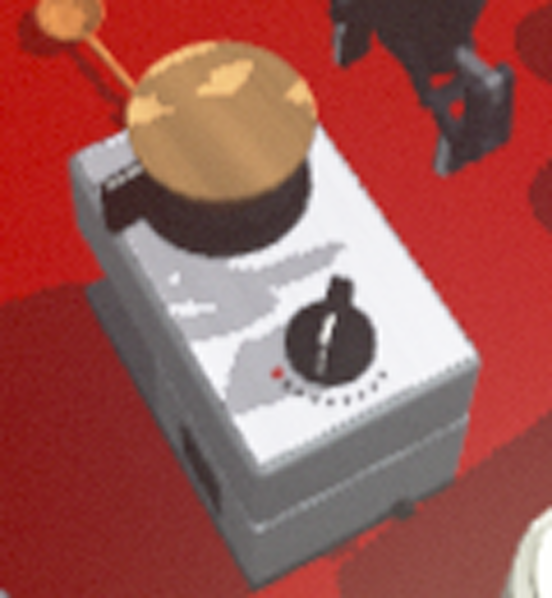

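View pics/side0.png

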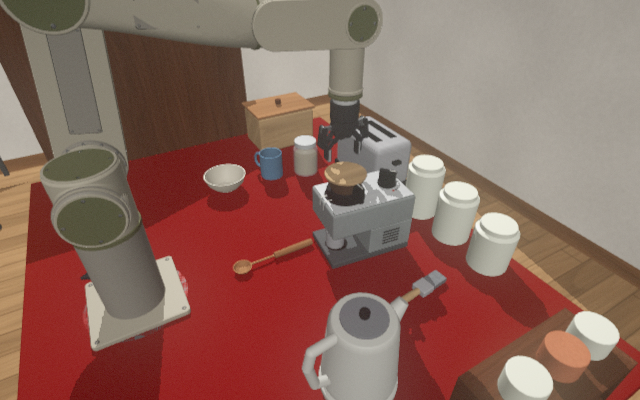

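The crop gives the deck corners at (72,155), (478,355) and (258,470), the lid centre at (222,122), and the wing's white line from (107,187) to (142,172). The dial is at (331,340), its pointer line runs (330,318)-(322,370), and the red dot is at (278,373). The side view shows the kettle and brush on the -y side, clear of the grinder's deck.

```bash
python3 - <<'E'
from h import *
f=load("scene0"); g=lambda x,y,z:pt(f,270+x/4.6-.4,180+y/4.6-.4,z)
A,B,C=[g(*p,190) for p in((72,155),(478,355),(258,470))]
print("corners LF,R+,R-",A,B,C, np.linalg.norm(B-C),np.linalg.norm(A-C))
v,u=np.mgrid[185:228,295:345]; P=np.array([pt(f,a,b) for a,b in zip(u.ravel(),v.ravel())])
q=P[(P[:,2]>251)&(np.hypot(P[:,0]-554,P[:,1]+95)<80)][:,:2].astype(np.float32)
print("lid",cv2.minEnclosingCircle(q),q.mean(0)); print("lid px",g(222,122,256))
e=(C-A)[:2]/np.linalg.norm((C-A)[:2]); yaw=np.arctan2(e[1],e[0]); print("yaw",np.degrees(yaw), "yaw rear", np.degrees(np.arctan2((B-C)[1],(B-C)[0]))-90)
print("wing line",g(107,187,252),g(142,172,252))
print("wing depth",pt(f,270+125/4.6,180+205/4.6))
print("dial",g(331,345,201),"tip",g(322,370,234),g(330,318,234), "red",g(278,373,190))
for k,uv in dict(kettle=(168,235),jar=(447,187),mug=(427,163)).items(): print(k,pt(f,*uv))
E
```

```text
corners LF,R+,R- [ 482.21319987 -154.70119231  190.        ] [728.56176061 -41.55804573 190.        ] [ 712.16436955 -182.53323242  190.        ] 141.9256062014334 231.6293653571792
lid ((548.352783203125, -101.98421478271484), 64.34017944335938) [552.5228   -94.075806]
lid px [552.2820359  -92.65750184 256.        ]
yaw -6.901201067759654 yaw rear -6.634490544552946
wing line [ 548.57490756 -168.31818818  252.        ] [ 551.6559993  -147.00762805  252.        ]
wing depth [ 554.52714869 -160.34436571  231.29060443]
dial [ 679.53132166 -108.78349449  201.        ] tip [ 701.16077708 -133.04045752  234.        ] [ 678.88039207 -110.75407501  234.        ] red [ 671.92047622 -139.58475106  190.        ]
kettle [ 375.63720278 -445.14198807  212.74293382]
jar [657.26618724 326.31363445 130.06495586]
mug [511.32188311 407.25237118  51.74589946]
```

Estimates: hopper axis (552,-93), grinder yaw about -6.8°, wing pointing about -92° in world, so it has to go about 94° clockwise. I'll rise and move over the wing.

```bash
python3 -m inch '{"hand":[1,1,1,1,1],"slide":[[0,0,-0.04],[0,0,-0.04],[-0.025,0.055,0],[-0.025,0.055,0],[0,0.05,0]],"roll":[0,0,0,0,0]}' 30
python3 - <<'E'
from h import *
f=shot("wrist","w1"); s=r.get_state(); print(s["ee_pos"],s["joint_positions"],s["time"]); print("cam",-f["R"].T@f["t"]); cv2.imwrite("pics/w1.png",f["im"][:,:,::-1])
E
```

```text
time: 0.78
ee_pos: [548.7, -161.4, 311.5]
orientation: [1.0, 0.0, -0.0, 0.0]
force: [1.0, 0.5, 0.4]
finger_gap: 85.3
[ 548.44506923 -167.17067519  310.94157365] [-0.38307705  0.03869758  1.44133069 -0.00346316  1.66103652 -0.37965558] 0.825
cam [548.82302925 -96.39521105 452.6086306 ]
```

View pics/w1.png

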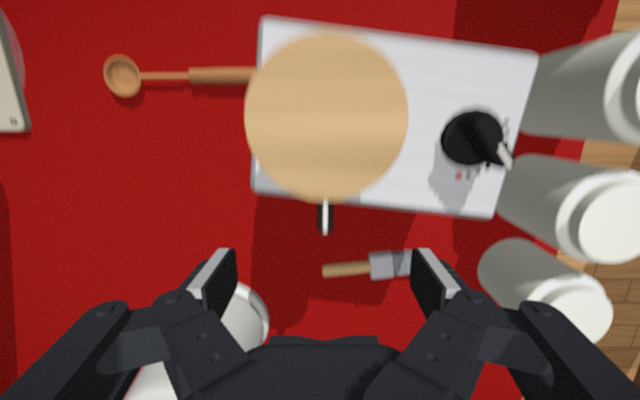

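The wrist view shows the lid centre at (326,116) with radius about 82 px, the wing's white line at x=325 (y 200-234), the dial at (473,138) with its pointer at about (504,157), and the red dot at (459,176).

```bash
python3 - <<'E'
from h import *
f=load("w1")
l=cv2.inRange(cv2.cvtColor(f["im"],cv2.COLOR_RGB2HSV),(5,60,120),(25,170,255)); l[:,:240]=0;l[:20]=0;l[205:]=0;l[:,415:]=0
l=cv2.morphologyEx(l,cv2.MORPH_OPEN,np.ones((25,25)))
c=max(cv2.findContours(l,0,2)[0],key=cv2.contourArea);(cx,cy),(a,b),an=cv2.fitEllipse(c);print(cx,cy,a,b)
ax=pt(f,cx,cy,257.5);print("axis",ax, "rad",np.linalg.norm(pt(f,cx+a/2,cy,257.5)-ax))
for p in((325,202),(325,233)):
    w=pt(f,*p,252.5); print(w,np.linalg.norm((w-ax)[:2]),np.degrees(np.arctan2(*(w-ax)[1::-1])))
print("dial depth",pt(f,470,140),pt(f,473,138,201)); d=pt(f,473,138,201)
e=(d-ax)[:2];print("sep",np.linalg.norm(e),np.degrees(np.arctan2(e[1],e[0])))
co=[pt(f,*p,190) for p in((263,17),(537,54),(493,219),(252,192))];print(co,[np.degrees(np.arctan2(*(q-p)[1::-1])) for p,q in((co[0],co[1]),(co[3],co[2]))])
print("red",pt(f,459,176,190))
for q in((504,157),(495,148)):print("tip",pt(f,*q,234))
E
```

```text
324.9315185546875 116.3091812133789 162.67446899414062 165.1802520751953
axis [549.47390628 -97.53199703 257.5       ] rad 52.19446757270642
[ 549.47812761 -156.48155737  252.5       ] 58.94956049974436 -89.99589709713878
[ 549.45478825 -180.37364822  252.5       ] 82.8416533966019 -90.01322260255984
dial depth [ 670.48863206 -117.13906666  204.72218182] [ 674.61530356 -115.7971089   201.        ]
sep 126.46732236105079 -8.304015157333575
[array([500.73276478, -22.18361583, 190.        ]), array([722.78461773, -49.51129351, 190.        ]), array([ 709.85780538, -192.49383458,  190.        ]), array([ 481.81682942, -165.40440692,  190.        ])] [np.float64(-7.016049017031351), np.float64(-6.774528960794258)]
red [ 672.14511258 -150.68939212  190.        ]
tip [ 683.19563567 -127.23063755  234.        ]
tip [ 675.40659955 -120.55753509  234.        ]
```

```bash
python3 -m inch '{"hand":[1,1,1,1,1],"slide":[[0,0,0],[0,0,0],[0,0,0],[0,0,0],[0,0,0]],"roll":[0,0,0,0,0]}' 30
python3 - <<'E'
from h import *
f=shot("wrist","w2");s=r.get_state(); print(s["ee_pos"],"cam",-f["R"].T@f["t"])
l=cv2.inRange(cv2.cvtColor(f["im"],cv2.COLOR_RGB2HSV),(5,60,120),(25,170,255)); l[:,:240]=0;l[:20]=0;l[205:]=0;l[:,415:]=0
l=cv2.morphologyEx(l,cv2.MORPH_OPEN,np.ones((25,25)))
c=max(cv2.findContours(l,0,2)[0],key=cv2.contourArea);(cx,cy),(a,b),an=cv2.fitEllipse(c);print(cx,cy,a,b,pt(f,cx,cy,257.5))
w=f["im"][195:240,305:345].min(2)>170; ys,xs=np.nonzero(w); print(len(xs),[pt(f,305+xs[k].mean(),195+ys[k].mean(),252.5) for k in (ys<ys.mean(),ys>ys.mean())])
E
```

```text
time: 1.45
ee_pos: [550.1, -159.4, 311.3]
orientation: [1.0, 0.0, 0.0, 0.0]
force: [1.2, -0.6, -0.1]
finger_gap: 85.3
[ 550.12069058 -159.55794555  311.3150279 ] cam [550.06423721 -89.22789159 453.23443678]
323.1674499511719 113.16336822509766 163.952392578125 169.69532775878906 [549.74206351 -87.75296554 257.5       ]
126 [array([ 549.68411606, -153.02321499,  252.5       ]), array([ 549.37972706, -164.00570674,  252.5       ])]
```

Axis is about (550,-91.5), wing at -90°, and the tool is already over it at radius 68. Descend and close.

```bash
python3 -m inch '{"hand":[1,1,1,1,1],"slide":[[0,0,0.035],[0,0,0.035],[0,0,0.032],[0,0,0],[0,0,0]],"roll":[0,0,0,0,0]}' 30
python3 -m inch '{"hand":[0,0,0,0,0],"slide":[[0,0,0],[0,0,0],[0,0,0],[0,0,0],[0,0,0]],"roll":[0,0,0,0,0]}' 30
```

```text
time: 2.12
ee_pos: [550.6, -160.1, 210.8]
orientation: [1.0, 0.0, 0.001, 0.0]
force: [0.5, 0.1, -0.1]
finger_gap: 85.6
time: 2.75
ee_pos: [550.1, -160.0, 209.5]
orientation: [1.0, -0.0, 0.0, 0.0]
force: [-0.4, -0.2, 1.7]
finger_gap: 11.5
```

Gripped at 11.5 mm. Start the orbit clockwise in 9° rows (R≈68.5 mm).

```bash
python3 -m inch '{"hand":[0,0,0,0,0],"slide":[[-0.0107,-0.0008,0.00025],[-0.0107,-0.0008,0.00025],[-0.0107,-0.0008,0.00025],[0,0,0],[0,0,0]],"roll":[9,9,9,0,0]}' 30
```

```text
time: 3.38
ee_pos: [519.2, -152.6, 208.7]
orientation: [0.973, -0.232, 0.0, -0.0]
force: [0.4, 1.3, 0.8]
finger_gap: 11.8
```

```bash
python3 -m inch '{"hand":[0,0,0,0,0],"slide":[[-0.0107,-0.0008,0.00025],[-0.0107,-0.0008,0.00025],[-0.0107,-0.0008,0.00025],[-0.0107,-0.0008,0.00025],[-0.0107,-0.0008,0.00025]],"roll":[9,9,9,9,9]}' 30
python3 -m inch '{"hand":[0,0,0,0,0],"slide":[[-0.0107,-0.0008,0.00025],[-0.0107,-0.0008,0.00025],[-0.0048,-0.0002,0.0001],[0,0,0],[0,0,0]],"roll":[9,9,4,0,0]}' 30
python3 - <<'E'
from h import *
s=r.get_state();f=shot("wrist","w3");print(s["ee_pos"],s["orientation"],s["joint_positions"]);cv2.imwrite("pics/w3.png",f["im"][:,:,::-1])
f=shot("scene","s3");crop(f,270,180,390,310,4.6,"c3")
E
```

```text
time: 4.0
ee_pos: [485.2, -112.8, 207.5]
orientation: [0.808, -0.589, 0.0, -0.0]
force: [4.9, 2.2, -0.5]
finger_gap: 11.3
time: 4.62
ee_pos: [482.0, -86.9, 206.8]
orientation: [-0.683, 0.73, -0.0, 0.0]
force: [3.9, 2.7, 0.4]
finger_gap: 11.9
[482.02443496 -86.94818812 206.80340969] [-6.83061159e-01  7.30361053e-01 -3.73450089e-05  4.29348732e-04] [-2.83709901e-01 -1.59862137e-01  1.82029365e+00  7.03415459e-04
  1.48065901e+00  1.35392792e+00]
```

View pics/w3.png

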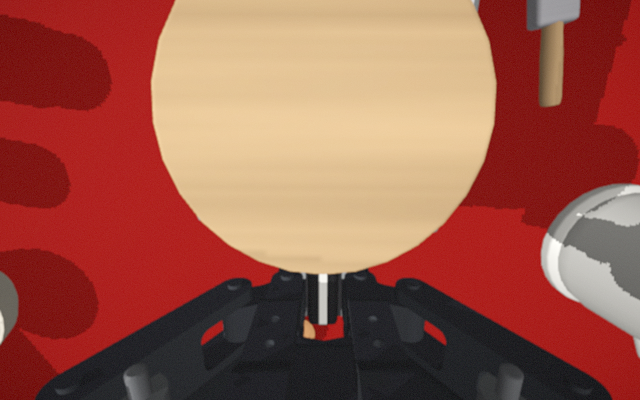

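The wing, held at (322,295), is turned 94°; the fingers hide the index lines. I'll add the remaining 3°, release, rise and look.

```bash
python3 -m inch '{"hand":[0,0,0,0,0],"slide":[[-0.0036,-0.0001,0.0001],[0,0,0],[0,0,0],[0,0,0],[0,0,0]],"roll":[3,0,0,0,0]}' 30
python3 -m inch '{"hand":[1,1,1,1,1],"slide":[[0,0,0],[0,0,0],[0,0,0],[0,0,0],[0,0,-0.02]],"roll":[0,0,0,0,0]}' 30
python3 -m inch '{"hand":[1,1,1,1,1],"slide":[[0,0,-0.05],[0,0.03,-0.05],[0,0.05,0],[0,0,0],[0,0,0]],"roll":[0,0,0,0,0]}' 30
python3 - <<'E'
from h import *
s=r.get_state();f=shot("wrist","w4");print(s["ee_pos"],s["orientation"]);cv2.imwrite("pics/w4.png",f["im"][:,:,::-1])
E
```

```text
time: 5.35
ee_pos: [482.3, -83.5, 206.7]
orientation: [-0.663, 0.748, -0.0, 0.0]
force: [5.3, 3.8, -0.9]
finger_gap: 11.4
time: 5.98
ee_pos: [480.7, -83.2, 225.0]
orientation: [-0.663, 0.749, 0.002, -0.001]
force: [-0.9, 0.1, 0.9]
finger_gap: 85.6
time: 6.6
ee_pos: [402.7, -73.8, 326.7]
orientation: [-0.663, 0.749, -0.0, 0.0]
force: [0.6, -0.0, -0.5]
finger_gap: 86.0
[402.69928896 -73.82284183 326.70044311] [-6.62585382e-01  7.48986243e-01 -4.02121051e-04  2.41806114e-04]
```

View pics/w4.png

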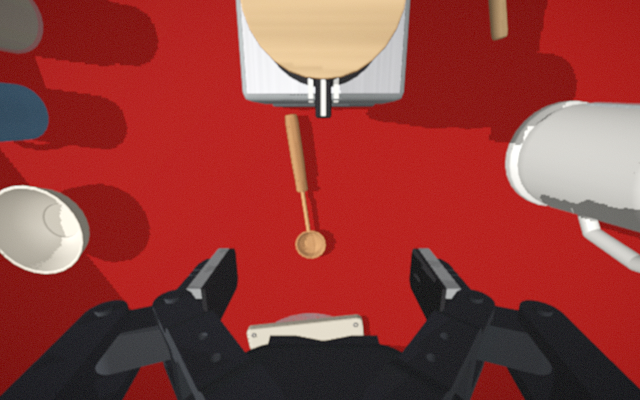

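The wing tip at (323,100) stands between the white lines at about (310,90) and (336,90). I'll take a crop to measure it.

```bash
python3 - <<'E'
from h import *
crop(load("w4"),280,60,370,125,8,"c4")
E
```

```text
(no output)
```

View pics/c4.png

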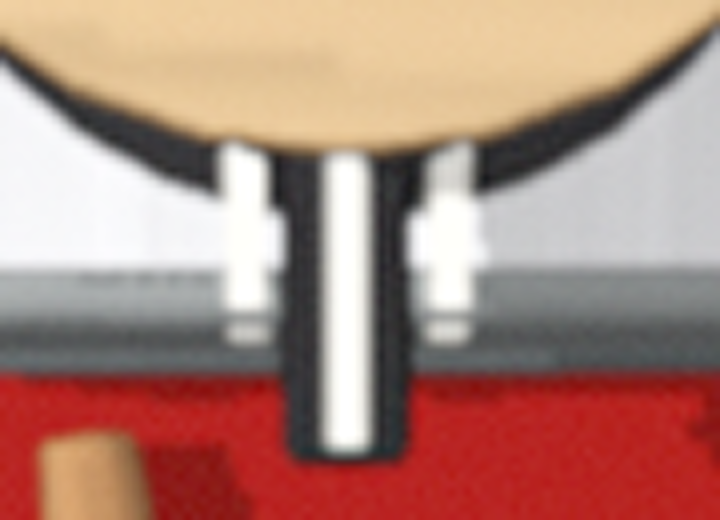

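The wing is centred: 347 against a line midpoint of 348.5 in the crop, so within 0.02 rad. Now rotate the tool for the dial, with the jaws across a bar pointing at about -45°, before translating there.

```bash
python3 -m inch '{"hand":[1,1,1,1,1],"slide":[[0,0,0],[0,0,0],[0,0,0],[0,0,0],[0,0,0]],"roll":[-10,-10,-10,-10,-10]}' 30
python3 -m inch '{"hand":[1,1,1,1,1],"slide":[[0,0,0],[0,0,0],[0,0,0],[0,0,0],[0,0,0]],"roll":[-10,-10,-10,-10,-10]}' 30
python3 -m inch '{"hand":[1,1,1,1,1],"slide":[[0,0,0],[0,0,0],[0,0,0],[0,0,0],[0,0,0]],"roll":[-10,-10,-10,-10,-2]}' 30
python3 - <<'E'
from h import *
s=r.get_state();q=s["orientation"];a=2*np.arctan2(q[1],q[0]);x=np.array([np.cos(a),np.sin(a)]);y=np.array([np.sin(a),-np.cos(a)])
d=np.array([677,-108])-s["ee_pos"][:2]; print(s["ee_pos"],np.degrees(a),d@x,d@y,s["joint_positions"])
E
```

```text
time: 7.28
ee_pos: [403.1, -73.8, 325.8]
orientation: [0.918, -0.396, -0.001, 0.0]
force: [-1.0, 0.4, 0.5]
finger_gap: 85.5
time: 7.9
ee_pos: [403.1, -73.8, 325.8]
orientation: [1.0, 0.029, -0.001, -0.0]
force: [-0.2, 0.5, -0.1]
finger_gap: 85.6
time: 8.52
ee_pos: [403.0, -73.8, 325.9]
orientation: [0.924, 0.383, -0.001, -0.001]
force: [-0.1, -0.4, -0.3]
finger_gap: 85.2
[402.99023698 -73.79008651 325.92706728] 45.04432084630415 169.39545942104763 218.07532354632673 [-3.06433007e-01 -4.14498381e-01  1.81193186e+00  3.70374026e-05
  1.74581972e+00 -1.09259830e+00]
```

```bash
python3 -m inch '{"hand":[1,1,1,1,1],"slide":[[0.0339,0.0436,0],[0.0339,0.0436,0],[0.0339,0.0436,0],[0.0339,0.0436,0],[0.0339,0.0436,0]],"roll":[0,0,0,0,0]}' 30
python3 -m inch '{"hand":[1,1,1,1,1],"slide":[[0,0,0],[0,0,0],[0,0,0],[0,0,0],[0,0,0]],"roll":[0,0,0,0,0]}' 30
python3 - <<'E'
from h import *
s=r.get_state();f=shot("wrist","w5");print(s["ee_pos"],s["orientation"],-f["R"].T@f["t"]);cv2.imwrite("pics/w5.png",f["im"][:,:,::-1])
E
```

```text
time: 9.15
ee_pos: [678.6, -108.2, 325.3]
orientation: [0.925, 0.381, -0.0, -0.0]
force: [0.3, -1.0, 1.9]
finger_gap: 85.7
time: 9.78
ee_pos: [676.1, -108.0, 328.1]
orientation: [0.924, 0.383, 0.001, 0.001]
force: [-0.3, 0.2, -0.2]
finger_gap: 85.4
[ 676.11563259 -107.99411695  328.12691356] [9.23936197e-01 3.82545259e-01 8.21007737e-04 5.95635943e-04] [625.99688397 -58.323641   469.60956435]
```

View pics/w5.png

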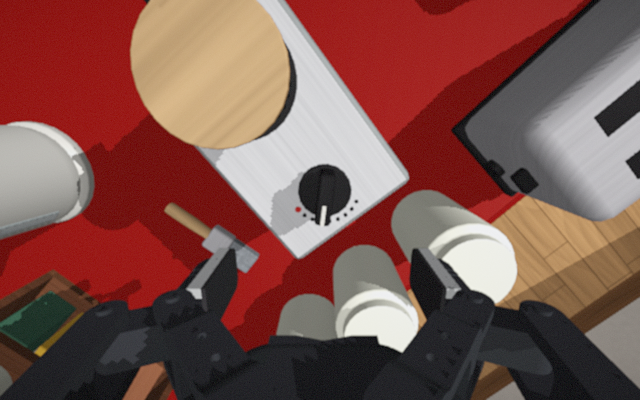

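The wrist view shows the dial's skirt centred at about (325,189), the pointer line running (326,170)-(323,222) nearly straight along tool y, and the red dot at (298,209).

```bash
python3 - <<'E'
from h import *
f=load("w5");d=pt(f,325,189,201);print("skirt",d)
a,b=pt(f,323.5,207,234),pt(f,322.8,222,234);print(a,b,np.degrees(np.arctan2(*(b-d)[1::-1])),np.degrees(np.arctan2(*(b-a)[1::-1])))
rd=pt(f,298,209.5,190);print("red",rd,np.degrees(np.arctan2(*(rd-d)[1::-1])))
P=np.array([pt(f,u,v) for v in range(160,230) for u in range(295,355)]);m=(P[:,2]>226)&(P[:,2]<242);print(m.sum(),cv2.minAreaRect(P[m][:,:2].astype(np.float32)),P[m].mean(0))
crop(f,280,150,380,235,7,"c5")
E
```

```text
skirt [ 674.65875324 -104.36200171  201.        ]
[ 678.89662469 -110.65903415  234.        ] [ 688.02833272 -120.61880746  234.        ] -50.56615794162847 -47.48356460702772
red [ 672.51695263 -140.44689423  190.        ] -93.39677696677919
851 ((675.7644653320312, -105.91726684570312), (13.947380065917969, 45.33964157104492), 38.323829650878906) [ 675.07446248 -105.17206098  232.30082251]
```

View pics/c5.png

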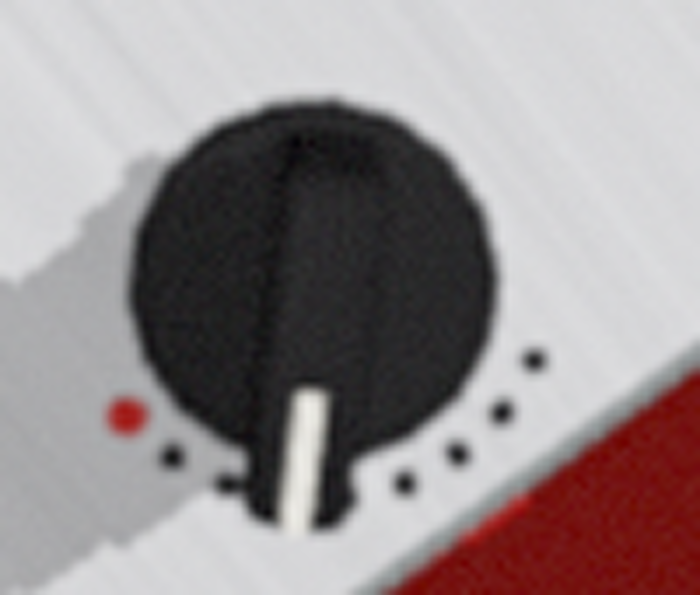

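The bar points at -51.7° world, which is about 45° from the stop (click 3), with its centre at (675.8,-106). Align, descend and grip.

```bash
python3 -m inch '{"hand":[1,1,1,1,1],"slide":[[0.0012,-0.0016,0],[0,0,0.04],[0,0,0.04],[0,0,0.04],[0,0,0]],"roll":[6.7,0,0,0,0]}' 25
python3 -m inch '{"hand":[0,0,0,0,0],"slide":[[0,0,0],[0,0,0],[0,0,0],[0,0,0],[0,0,0]],"roll":[0,0,0,0,0]}' 25
```

```text
time: 10.45
ee_pos: [673.5, -105.4, 202.2]
orientation: [0.945, 0.328, -0.003, -0.002]
force: [-0.1, 0.1, -0.5]
finger_gap: 85.5
time: 11.08
ee_pos: [676.4, -106.3, 207.7]
orientation: [0.945, 0.328, 0.0, 0.0]
force: [-3.1, -1.1, 5.6]
finger_gap: 13.4
```

```bash
python3 -m inch '{"hand":[0,0,0,0,0],"slide":[[0,0,0],[0,0,0],[0,0,0],[0,0,0],[0,0,0]],"roll":[9,9,9,9,8]}' 25
python3 -m inch '{"hand":[0,0,0,0,0],"slide":[[0,0,0],[0,0,0],[0,0,0],[0,0,0],[0,0,0]],"roll":[3,0,0,0,0]}' 25
python3 - <<'E'
from h import *
s=r.get_state();q=s["orientation"];print(np.degrees(2*np.arctan2(q[1],q[0])),s["wrist_torque"],s["force"])
E
```

```text
time: 11.7
ee_pos: [676.7, -106.4, 207.7]
orientation: [0.999, -0.052, 0.001, 0.0]
force: [-1.0, -0.8, 5.0]
finger_gap: 13.7
time: 12.32
ee_pos: [676.7, -106.3, 207.8]
orientation: [0.997, -0.075, 0.001, 0.0]
force: [-2.1, -1.8, 5.6]
finger_gap: 13.6
-8.640269233709931 [-0.24735257  0.20464903  0.98162475] [-2.1184433  -1.81261443  5.6380935 ]
```

The wrist shows 0.98 N m about z with the tool at -8.6°, against about -7° expected, so the dial is at its stop. Now back four clicks to 53° (-61.7°), release and rise.

```bash
python3 -m inch '{"hand":[0,0,0,0,0],"slide":[[0,0,0],[0,0,0],[0,0,0],[0,0,0],[0,0,0]],"roll":[-9,-9,-9,-9,-9]}' 25
python3 -m inch '{"hand":[0,0,0,0,0],"slide":[[0,0,0],[0,0,0],[0,0,0],[0,0,0],[0,0,0]],"roll":[-9,-7.7,0,0,0]}' 25
python3 -m inch '{"hand":[1,1,1,1,1],"slide":[[0,0,0],[0,0,0],[0,0,0],[0,0,0],[0,0,-0.02]],"roll":[0,0,0,0,0]}' 25
python3 -m inch '{"hand":[1,1,1,1,1],"slide":[[0,0,-0.05],[0,0,-0.05],[0,0,0],[0,0,0],[0,0,0]],"roll":[0,0,0,0,0]}' 25
python3 - <<'E'
from h import *
s=r.get_state();f=shot("wrist","w6");q=s["orientation"];print(s["ee_pos"],np.degrees(2*np.arctan2(q[1],q[0])))
P=np.array([pt(f,u,v) for v in range(150,235) for u in range(290,360)]);m=(P[:,2]>226)&(P[:,2]<242);print(m.sum(),cv2.minAreaRect(P[m][:,:2].astype(np.float32)))
crop(f,250,130,400,245,5,"c6")
E
```

```text
time: 12.95
ee_pos: [676.5, -106.4, 207.7]
orientation: [0.949, 0.314, 0.0, 0.0]
force: [-3.3, -1.1, 5.5]
finger_gap: 14.1
time: 13.58
ee_pos: [676.4, -106.4, 207.7]
orientation: [0.895, 0.446, 0.0, 0.0]
force: [-2.6, -1.7, 5.6]
finger_gap: 13.5
time: 14.2
ee_pos: [675.0, -105.7, 224.9]
orientation: [0.895, 0.446, -0.002, -0.001]
force: [0.2, -0.4, -0.3]
finger_gap: 85.3
time: 14.82
ee_pos: [675.6, -105.9, 325.0]
orientation: [0.895, 0.446, -0.001, -0.001]
force: [-0.3, 0.3, -0.1]
finger_gap: 85.4
[ 675.62061456 -105.90133478  324.97349062] 52.99989869442207
832 ((675.4735717773438, -106.00416564941406), (12.931924819946289, 45.244041442871094), 53.11543655395508)
```

View pics/c6.png

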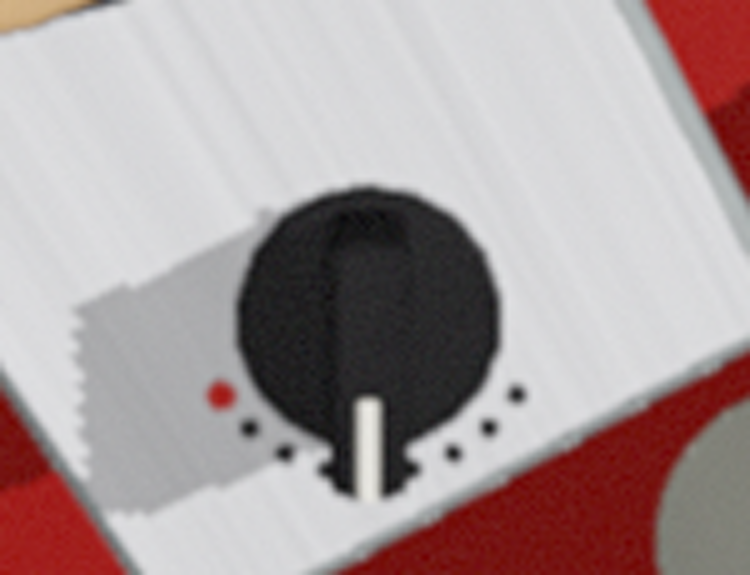

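The pointer covers the fourth dot: red, 1, 2 and 3 are on its left, 5 to 8 on its right, and the bar is at -36.9°, which is 60° from the stop. Handing in.

```bash
python3 -c "
from workcell import r,job
print(job.job_done(), r.get_state()['time'])"
```

```text
the job is handed in; nothing more can be done
the job is handed in; nothing more can be done
```

I set the hopper and the grind dial as asked and handed the job in at about 15 s of robot time. The hand-in reports no verdict.

- **Hopper:** I gripped the wing, screwed it about 97° clockwise and let go. In a close-up the wing stood midway between the two white lines, which I estimate as within 0.02 rad of the mark. I did not re-image it after working the dial, but nothing touched it in between.
- **Dial:** I turned it clockwise to its stop, where the wrist felt about 1 N m at the expected angle. Then I set it four clicks (60°) back and released it. In the last picture the pointer covers the fourth dot past the red one, with the bar measured about 60° from the stop.
- **Bystanders:** I saw no contact and no unexpected forces on any of the moves. I did not measure the bystanders' positions at the end.
- **Disagreement:** A blurred early picture, taken while the arm was still settling, put the hopper axis about 6 mm off in y. I corrected for that before gripping.

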